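Sort the undersize feed rollers into the scrap tray and complete the rack

TASK

Two of the four reground rubber rollers in the wooden rack have come out too thin and sit low in their grooves: without lifting them, first slide both along their grooves, off the far end of the rack, so that they lie flat in the scrap tray behind it. Then fetch the full-size roller that waits on the small measuring stand and lay it lengthwise in the middle of one of the emptied grooves, letting it settle there before you let go. Leave the two good rollers in the rack and everything else where they are.

Things in the scene. Friction and masses are not known exactly. Their poses are not given: they have to be found in the camera images.
- rack: Fixed wooden roller rack, 130 x 342 mm. Origin: centre of its underside; x along the grooves, away from the robot, to the scrap tray. Four 90-degree V grooves of steel angle at y = -126, -42, 42, 126 mm: V bottom 32 mm, saddle tops 46 mm high, at x = -60..-25 and 25..76 mm; between these it is open down to the 14 mm board, so fingers can straddle a roller's middle. Groove ends are open.
- scrap_tray: Grey sheet-metal scrap tray, fixed against the far end of the rack: 150 (x) x 342 (y) x 58 mm, but its lip towards the rack only 24 mm high (under the groove ends); sheet 3 mm, three low ribs on the floor. Origin: centre of its underside, 140 mm along the rack's x axis from the rack's origin; axes as the rack's.
- stand: Small grey measuring stand, fixed, to the left or right of the rack: base 118 x 88 x 12 mm with two V saddles (tops 46 mm high) at x = -52..-34 and 34..52 mm, open between them. Origin: centre of its underside; x runs along the V.
- checked_roller: Rubber-covered roller, 120 mm long; origin at the middle of its axis, x along the axis. Full size, 36 mm in diameter, about 0.2 kg; lies along x on the measuring stand with its axis 57.5 mm above the table.
- thin_roller_1: Rubber-covered roller, 120 mm long; origin at the middle of its axis, x along the axis. Reject, 26 mm thick, about 0.15 kg: axis 50.5, top 63.5 mm high in the rack (full size: 57.5, 75.5), ends at x = -60, 60 there. Slides at a few N; past the groove it tips nose down and drops in once its tail is pushed off the groove's end (x = 76 mm).
- thin_roller_2: Rubber-covered roller, 120 mm long; origin at the middle of its axis, x along the axis. The second reject, the same as thin_roller_1, in another groove.
- good_roller_1: Rubber-covered roller, 120 mm long; origin at the middle of its axis, x along the axis. Full size, 36 mm in diameter; lies in the rack, stays there.
- good_roller_2: Rubber-covered roller, 120 mm long; origin at the middle of its axis, x along the axis. Full size, 36 mm in diameter; lies in the rack, stays there.
- groove_0 (a point): Where the axis middle of a full-size roller lies when settled in the middle of groove 0 (counted from the rack's -y side): 57.5 mm above the table. Axes as the rack's.
- groove_1 (a point): Where the axis middle of a full-size roller lies when settled in the middle of groove 1 (counted from the rack's -y side): 57.5 mm above the table. Axes as the rack's.
- groove_2 (a point): Where the axis middle of a full-size roller lies when settled in the middle of groove 2 (counted from the rack's -y side): 57.5 mm above the table. Axes as the rack's.
- groove_3 (a point): Where the axis middle of a full-size roller lies when settled in the middle of groove 3 (counted from the rack's -y side): 57.5 mm above the table. Axes as the rack's.
- marker: Black felt marker, 18 x 135 x 20 mm, lying near the stand; leave it. Origin under its centre.
- loupe: Black folding magnifier, 36 x 32 x 36 mm, near the stand; leave it. Origin under its centre.
- spanner: Steel spanner, 34 x 208 x 8 mm, lying in front of the rack; leave it. Origin under its centre.
- oil_bottle: Small oil bottle with spout, diameter 45 mm, 138 mm tall; leave it. Origin under its centre.
- tape_roll: Roll of brown packing tape lying flat, diameter 104 mm, 48 mm high; leave it. Origin under its centre.

How it is judged (in metres and radians):
On the way, in this order (a step that is already met when the one before it is completed fails the run):
1. both thin rollers lie in the scrap tray (x of thin_roller_1 in the frame of scrap_tray between -0.072 and 0.072 m and y of thin_roller_1 in the frame of scrap_tray between -0.165 and 0.165 m and z of each of thin_roller_1, thin_roller_2 in the frame of scrap_tray below 0.028 m and angle between thin_roller_1's own x axis and vertical between 1.45 and 1.69 rad and x of thin_roller_2 in the frame of scrap_tray between -0.072 and 0.072 m and y of thin_roller_2 in the frame of scrap_tray between -0.165 and 0.165 m and angle between thin_roller_2's own x axis and vertical between 1.45 and 1.69 rad), for 0.1 s.
2. the full-size roller from the stand rests in a groove of the rack while the fingers still hold it ((distance between checked_roller and groove_0 below 0.015 m or distance between checked_roller and groove_1 below 0.015 m or distance between checked_roller and groove_2 below 0.015 m or distance between checked_roller and groove_3 below 0.015 m) and angle between the x axis of checked_roller and the x axis of rack, either way round below 0.06 rad and contact force between checked_roller and rack above 0.3 N and contact force between the fingers and checked_roller above 0.5 N), for 0.1 s.
At the end, for the whole second after the job is handed in: Both thin rollers lie flat (within 7 degrees) on the floor of the scrap tray, at rest; the full-size roller from the stand lies released and at rest in a groove of the rack, its middle within 15 mm of the groove's middle and in line with it within 3.4 degrees (all of step 1 and (distance between checked_roller and groove_0 below 0.015 m or distance between checked_roller and groove_1 below 0.015 m or distance between checked_roller and groove_2 below 0.015 m or distance between checked_roller and groove_3 below 0.015 m) and angle between the x axis of checked_roller and the x axis of rack, either way round below 0.06 rad and linear speed of checked_roller below 0.02 m/s and linear speed of each of thin_roller_1, thin_roller_2 below 0.03 m/s); the robot touches nothing.
It fails at once if a thin roller is lifted more than about 20 mm out of its groove (z of any of thin_roller_1, thin_roller_2 in the frame of rack above 0.071 m).
It fails at once if a good roller in the rack is shifted by more than 15 mm (distance of any of good_roller_1, good_roller_2 from where it was at the start of the episode above 0.015 m).
It fails at once if the marker, magnifier, spanner, oil bottle or tape roll is moved by more than 30 mm (distance of any of marker, loupe, spanner, oil_bottle, tape_roll from where it was at the start of the episode above 0.03 m).
It also fails if it takes over 67 s, if anything falls off the work surface, if the arm or the gripper's body presses on something with over 40 N, if the wrist force passes 120 N, or if a joint passes its speed limit or range.

ROBOT

A 6-joint arm with a two-finger parallel gripper is mounted at the origin on a cart in front of the work surface, level with it; the furniture and walls round the work are solid. World frame = base frame: x ahead of the robot, y to its left, z up, the work surface at z = 0. Lengths are in mm, angles in degrees, forces in N, time in s.
With the tool pointing down it reaches from about 300 to 850 mm from the base axis. Payload 4.2 kg.
Tool frame: the origin (TCP) lies between the finger pads; the fingertips stand 14 mm ahead of it and the grasp point (between the pads) lies 5 mm behind it (env.finger_overhang is the distance from the TCP to the fingertips, in mm); z points along the fingers, y is the line along which they close (so a half turn about z gives the same grasp; the last joint's range is limited). The gripper opens to 91 mm and grips with 3 to 60 N. Pads are 32 mm wide; open, the fingers measure 118 mm over their backs; the gripper's body (76 mm by 178 mm) begins 60 mm behind the grasp point.
Start: joints at [-76.031, 18.312, 89.639, -0, 72.044, -1.146], TCP at [149.934, -555.123, 227.976] pointing down, gripper open.
Joint ranges: [-177.97, 177.97], [-48.28, 115.42], [12.27, 149.76], [-77.06, 257.06], [2.81, 150.46], [-146.56, 146.56]. Speed limits (degrees/s): [147.25, 147.25, 180, 180, 180, 180].

INTERFACE

Orientations are given as [roll, pitch, yaw] about the fixed x, y, z axes, in that order (R = Rz(yaw) Ry(pitch) Rx(roll)).
In Python, from workcell import status, cams, env, finder gives the robot as it stands.
- The arm moves only by the tool apply_moves, never from a script. Its argument "increments" is a list of rows, each a list of 7 numbers: the opening, from -1 (shut) to 1 (fully open), then the shift along the world's x, y, z in m, then the turn, a rotation vector about the world's x, y, z in degrees. In form: [[gripper, x, y, z, ax, ay, az], ...]. A call has 1 to 5 rows; each row shifts and turns the commanded pose from where the row before left it; what a row does not reach is not made up. A row lasts 1/12 s, in which the tool goes at most 41.7 mm and 7.16 degrees, less where a joint would pass 70% of its speed; a pose out of reach is approached as far as the arm can. A call with a gripper value outside its range is refused whole. The fingers move at their own pace and stop on an object; "newtons" is the grip in N (left out, the last holds). Time passes only in rows, so rows that do not move let the fingers close. It gives the time, the measured TCP pose, the force, the opening and the grip force at its end, in the units of the state.
- status.state(): the state, without advancing time (a new reading comes with each control period).
- cams.grab_frame(name): name is "scene" or "top" or "wrist"; returns a dict with "color" (420x560x3 uint8, red, green, blue), "intrinsics" (3x3 intrinsics, pixels), "R" (3x3) and "t" (3): a world point X has camera coordinates R X + t. Camera axes: x right, y down, z forward; pixel columns grow to the right and rows downward; lengths in mm; the calibration is good to about 2 mm. A picture is of the moment at which its call begins. There is no depth.
- env.job_done(): hands the job in; it is judged then, once.
Trained networks look in the newest picture that a camera, given by its name, has taken for a name from the list of things; names that differ only in an ending like _2 or _b are one class to them, and where a whole thing is asked for, a point or a joint stands for the part that bears it (a point fixed in the world has none). Each returns a list of dicts, best first, with "score" (0 to 1); they miss things now and then, are a little off and sometimes report something else, mostly with a low value. They report only what shows in the picture. A call takes as long as a camera call.
- finder.boxes_of(query, camera): "rect" ([left, top, width, height] in pixels, round what is visible of it).
- finder.trace(query, camera): "pixels" (420x560 bool, what is visible of it) and "rect" ([left, top, width, height] in pixels, round what is visible of it).
The state is a dict: "time_s": time; "qpos": joint angles; "qvel": joint speeds; "effort": joint torques, N m; "ee_pos": TCP position; "ee_rot": TCP orientation; "force": force on the tool from outside, world axes, zero at the start; "torque": the same for the moment, N m; "gripper_width": finger opening in mm; "gripper_force": force on a finger pad.
Only numpy, scipy, OpenCV 4.12 (cv2) and the standard library are available. Lean on these libraries where they do the work, as an engineer would, in place of code of your own. Each camera call takes 0.05 s, during which the arm holds its last target. There are 200 camera calls.

## Working session

There is one attempt and no reset: what is moved stays moved. The work goes in short steps, Python scripts to look and compute and a tool call to move; the robot and the scene stay as the last step left them, time stands still between calls to the robot, and variables do not carry over. Pictures are saved under pics/ and viewed, at most 10 in all, crops included, and the job is handed in when it is done.

Besides the shell and the picture viewer there is one more tool, called after ">>>" as name([rows], argument=value, ...), one row to a line, values as JSON. apply_moves: Moves the arm, as the interface text tells. Its arguments: {"type":"object","properties":{"increments":{"type":"array","items":{"type":"array","items":{"type":"number"}}},"newtons":{"type":"number"}},"required":["increments"]}

```bash
mkdir -p pics; cat > h.py <<'E'
import numpy as np, cv2
from workcell import status, cams, env, finder
def grab(n,save=None):
    f=cams.grab_frame(n)
    if save: cv2.imwrite('pics/'+save,f['color'][:,:,::-1])
    return f
def px2w(f,uv,z):
    K,R,t=f['intrinsics'],np.array(f['R']),np.array(f['t'])
    d=R.T@np.linalg.inv(K)@np.array([uv[0],uv[1],1.]); c=-R.T@t
    return c+d*(z-c[2])/d[2]
def w2px(f,X):
    p=np.array(f['intrinsics'])@(np.array(f['R'])@np.array(X,float)+f['t']); return p[:2]/p[2]
E
python3 - <<'E'
from h import *
print(status.state())
for c in ['top','scene']:
    f=grab(c,c+'0.png'); print(c,f['intrinsics'][0],-np.array(f['R']).T@f['t'])
    for q,z in [('rack',46),('scrap_tray',58),('stand',12),('checked_roller',57),('thin_roller_1',50),('good_roller_1',57),('marker',10),('loupe',20),('spanner',4),('oil_bottle',70),('tape_roll',48)]:
        for b in finder.boxes_of(q,c):
            if b['score']>.3:
                r=b['rect']; print(q,round(b['score'],2),np.round(r),px2w(f,(r[0]+r[2]/2,r[1]+r[3]/2),z).round())
E
```

```text
{'time_s': 0.0, 'qpos': array([-7.60325279e+01,  1.83503509e+01,  8.97065231e+01, -1.86473912e-03,
        7.20430046e+01, -1.14557021e+00]), 'qvel': array([ 0.00682427, -0.01908377, -0.05115154,  0.01506356,  0.04169194,
       -0.02956777]), 'effort': array([-1.88989805e-03, -4.12464094e+01, -2.31975621e+01,  7.25667877e-02,
        4.55107936e-02, -1.45874487e-04]), 'ee_pos': array([ 149.7950606 , -554.64830122,  227.13239562]), 'ee_rot': array([-1.79900106e+02, -2.24290509e-04,  1.51136186e+01]), 'force': array([-0.66584249, -0.68362344, -0.6353102 ]), 'torque': array([ 0.02224073, -0.00951531,  0.0540042 ]), 'gripper_force': 0.0, 'gripper_width': 91.21879168897172}
top [507.31254407   0.         278.21904276] [ 253.17905172   -6.12203356 1371.41235464]
rack 0.92 [224. 169. 125.  66.] [553.  -9.  46.]
scrap_tray 0.82 [215. 118. 131.  72.] [683.  17.  58.]
stand 0.73 [390. 222.  42.  48.] [ 460. -351.   12.]
checked_roller 0.81 [403. 220.  24.  46.] [ 462. -350.   57.]
thin_roller_1 0.94 [268. 182.  14.  43.] [546.  24.  50.]
thin_roller_1 0.73 [299. 176.  11.  44.] [565. -55.  50
[... 990 characters left out ...]
 25.] [ 441. -343.   12.]
stand 0.63 [222. 181.  81.  72.] [552.  12.  12.]
checked_roller 0.83 [335. 153.  29.  26.] [ 456. -342.   57.]
thin_roller_1 0.83 [244. 206.  31.  16.] [543.  37.  50.]
thin_roller_1 0.7 [255. 190.  32.  16.] [561. -43.  50.]
thin_roller_1 0.36 [224. 182.  84.  72.] [512.  38.  50.]
good_roller_1 0.93 [227. 218.  39.  23.] [522. 120.  57.]
good_roller_1 0.65 [265. 172.  34.  21.] [ 579. -122.   57.]
marker 0.71 [353. 181.  24.  22.] [ 366. -311.   10.]
loupe 0.53 [326. 151.  12.  15.] [ 555. -375.   20.]
spanner 0.55 [274. 232.  45.  38.] [375.  50.   4.]
oil_bottle 0.96 [150. 230.  19.  34.] [660. 351.  70.]
tape_roll 0.63 [294. 131.  27.  29.] [ 650. -348.   48.]
```

View pics/top0.png

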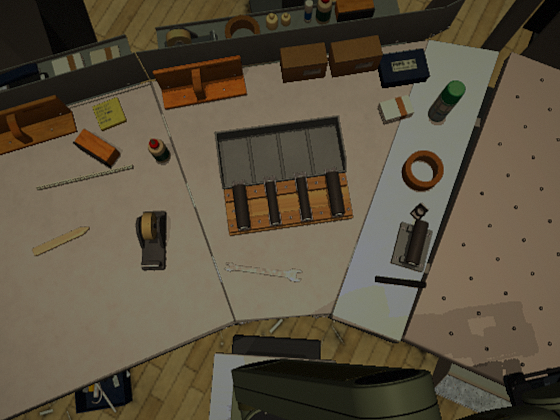

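View pics/scene0.png

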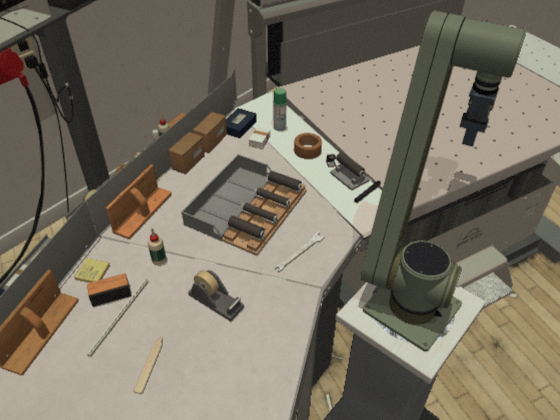

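The top view shows the rack with thin rollers at pixels (273,203) and (305,198), which are the inner grooves, and good rollers at (239,198) and (337,194). The tray is above the rack. The checked roller is on the stand at (416,243), with the marker just below it and the loupe just above. The scene view shows the same layout. Next I'll fit the rollers from their traces.

```bash
cat >> h.py <<'E'
def rollers(f,cam,q,z,n):
    out=[]
    for b in finder.trace(q,cam)[:n]:
        m=b['pixels'].astype(np.uint8)
        v,u=np.nonzero(m); P=np.array([px2w(f,p,z)[:2] for p in zip(u,v)])
        (c,s,a)=cv2.minAreaRect(P.astype(np.float32))
        w,V=np.linalg.eigh(np.cov(P.T)); d=V[:,1]*np.sign(V[0,1])
        out.append((b['score'],P.mean(0),np.degrees(np.arctan2(d[1],d[0])),c,s))
        print(cam,q,round(b['score'],2),'mean',P.mean(0).round(1),'yaw',out[-1][2].round(1),'rect',np.round(c,1),np.round(s,1))
    return out
E
python3 - <<'E'
from h import *
for c in ['top','scene']:
    f=grab(c)
    for q,z,n in [('checked_roller',57.5,1),('thin_roller_1',50.5,2),('good_roller_1',57.5,2),('rack',40,1),('scrap_tray',58,1),('stand',12,1)]: rollers(f,c,q,z,n)
E
```

```text
top checked_roller 0.62 mean [ 465.4 -352.9] yaw -13.6 rect [ 465.5 -353.4] [ 37.7 120.3]
top thin_roller_1 0.95 mean [566.  -52.4] yaw 11.8 rect [566.8 -52.1] [124.4  26.8]
top thin_roller_1 0.79 mean [549.6  29.2] yaw 11.9 rect [549.9  29.5] [122.2  25.8]
top good_roller_1 0.7 mean [532.2 112.4] yaw 13.0 rect [533.  113.2] [122.1  39. ]
top good_roller_1 0.66 mean [ 583.8 -134.4] yaw 11.6 rect [ 583.8 -134.4] [122.   35.5]
top rack 0.87 mean [549.1 -10.6] yaw -78.7 rect [559.3  -9.6] [145.6 334.5]
top scrap_tray 0.61 mean [692.8  17.5] yaw -78.5 rect [691.1  16.6] [166.2 343.9]
top stand 0.68 mean [ 457.6 -342.5] yaw -8.8 rect [ 458.8 -351.7] [ 88.4 120.2]
scene checked_roller 0.59 mean [ 461.  -352.3] yaw -16.9 rect [ 462.5 -353.1] [ 47.8 136.2]
scene thin_roller_1 0.83 mean [547.8  31.9] yaw 9.3 rect [548.3  32.5] [128.2  36.8]
scene thin_roller_1 0.81 mean [562.7 -51.2] yaw 10.0 rect [563.7 -51.1] [126.9  36.5]
scene good_roller_1 0.81 mean [528.7 113.7] yaw 9.2 rect [529.4 113.7] [128.6  48.1]
scene good_roller_1 0.67 mean [ 581.7 -130.8] yaw 10.7 rect [ 580.4 -131.4] [123.1  48.5]
scene rack 0.97 mean [524.   33.1] yaw -78.3 rect [545.3  13.1] [157. 349.]
scene scrap_tray 0.79 mean [678.5  51.3] yaw -75.4 rect [679.4  36.5] [176.3 385.2]
scene stand 0.84 mean [ 450.5 -335.7] yaw -6.6 rect [ 455.6 -338.2] [ 96.4 136.5]
```

>>> apply_moves([
  [-1, 0.021, 0.032, 0, 0, 0, -1.7],
  [-1, 0.021, 0.032, 0, 0, 0, -1.7],
  [-1, 0.021, 0.032, 0, 0, 0, 0],
  [-1, 0.021, 0.032, 0, 0, 0, 0],
  [-1, 0.021, 0.032, 0, 0, 0, 0],
])

```text
time_s: 2.32
ee_pos: [255.5, -393.6, 228.0]
ee_rot: [180.0, -0.0, 11.7]
force: [0.8, 0.1, 0.4]
gripper_width: 60.7
gripper_force: 0.0
```

>>> apply_moves([
  [-1, 0.021, 0.032, 0, 0, 0, 0],
  [-1, 0.021, 0.032, 0, 0, 0, 0],
  [-1, 0.021, 0.032, 0, 0, 0, 0],
  [-1, 0.021, 0.032, 0, 0, 0, 0],
  [-1, 0.021, 0.032, 0, 0, 0, 0],
])

```text
time_s: 2.73
ee_pos: [360.6, -233.5, 228.3]
ee_rot: [180.0, -0.0, 11.7]
force: [0.8, -0.4, -0.0]
gripper_width: 27.5
gripper_force: 0.0
```

>>> apply_moves([
  [-1, 0.021, 0.032, -0.01, 0, 0, 0],
  [-1, 0.021, 0.032, -0.015, 0, 0, 0],
  [-1, 0.021, 0.032, -0.015, 0, 0, 0],
  [-1, 0.021, 0.032, -0.015, 0, 0, 0],
  [-1, 0.021, 0.032, -0.01, 0, 0, 0],
])

```text
time_s: 3.15
ee_pos: [465.1, -73.2, 161.9]
ee_rot: [-180.0, 0.1, 11.7]
force: [0.8, -0.6, 0.1]
gripper_width: 0.4
gripper_force: 0.0
```

>>> apply_moves([
  [-1, 0.002, 0, -0.03, 0, 0, 0],
  [-1, 0, 0, -0.03, 0, 0, 0],
  [-1, 0, 0, -0.02, 0, 0, 0],
  [-1, 0, 0, -0.017, 0, 0, 0],
  [-1, 0, 0, 0, 0, 0, 0],
])

```text
time_s: 3.57
ee_pos: [464.6, -74.5, 63.1]
ee_rot: [-179.9, 0.4, 11.7]
force: [-0.8, -0.5, -0.3]
gripper_width: 0.4
gripper_force: 0.0
```

```bash
python3 - <<'E'
from h import *
print(status.state()['ee_pos'])
f=grab('wrist','w1.png')
rollers(f,'wrist','thin_roller_1',50.5,2)
E
```

```text
[464.58181635 -74.48624672  63.07889146]
wrist thin_roller_1 0.97 mean [530.3  28. ] yaw 11.4 rect [526.8  27.2] [78.3 29.1]
wrist thin_roller_1 0.67 mean [ 564.7 -142.5] yaw 12.7 rect [ 560.8 -143. ] [80.6 43.2]
```

View pics/w1.png

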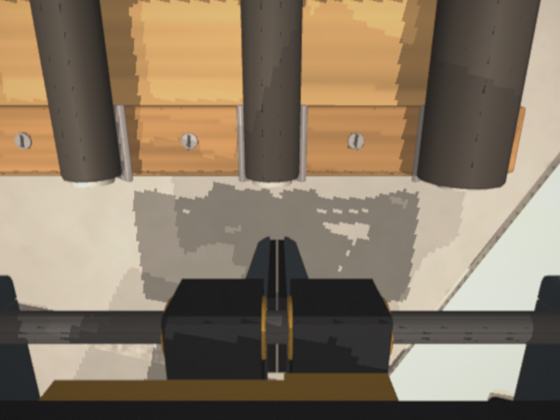

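The wrist view shows the closed fingers at column 277, lined up with the inner thin roller at column 271. The fingertips are just above the saddles. I'll shift about 1 mm to the left and push.

>>> apply_moves([
  [-1, 0.014, 0.005, 0.002, 0, 0, 0],
  [-1, 0.01, 0.002, 0, 0, 0, 0],
  [-1, 0.01, 0.002, 0, 0, 0, 0],
  [-1, 0.01, 0.002, 0, 0, 0, 0],
  [-1, 0.01, 0.002, 0, 0, 0, 0],
])

```text
time_s: 4.08
ee_pos: [521.2, -62.1, 68.5]
ee_rot: [180.0, 0.1, 11.7]
force: [-4.2, -0.9, 2.8]
gripper_width: 0.2
gripper_force: 2.0
```

>>> apply_moves([
  [-1, 0.0147, 0.003, 0, 0, 0, 0],
  [-1, 0.0147, 0.003, 0, 0, 0, 0],
  [-1, 0.0147, 0.003, 0, 0, 0, 0],
  [-1, 0.0147, 0.003, 0, 0, 0, 0],
  [-1, 0.0147, 0.003, 0, 0, 0, 0],
])

```text
time_s: 4.5
ee_pos: [595.2, -46.9, 68.1]
ee_rot: [-180.0, 0.0, 11.7]
force: [-1.7, -1.6, 1.5]
gripper_width: 0.3
gripper_force: 1.0
```

```bash
python3 - <<'E'
from h import *
s=status.state();print(s['ee_pos'],s['force'])
f=grab('wrist','w2.png')
E
```

```text
[595.1627796  -46.90270159  68.07319159] [-1.68758181 -1.57973115  1.52700111]
```

View pics/w2.png

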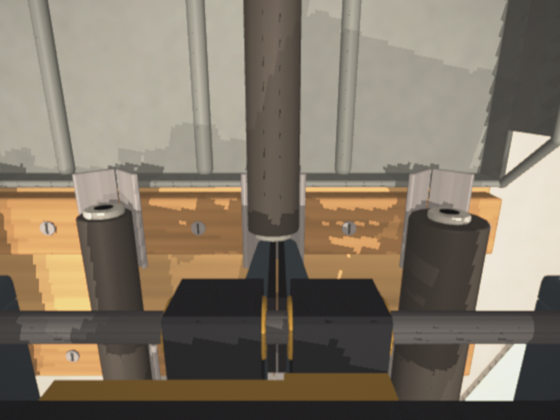

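The roller slides straight, with its tail on the fingers at pixel (272,235) and its nose over the tray. I'll continue.

>>> apply_moves([
  [-1, 0.0098, 0.002, -0.003, 0, 0, 0],
  [-1, 0.0098, 0.002, 0, 0, 0, 0],
  [-1, 0.0098, 0.002, 0, 0, 0, 0],
  [-1, 0.0098, 0.002, 0, 0, 0, 0],
  [-1, 0.002, 0.0005, 0, 0, 0, 0],
])

```text
time_s: 4.97
ee_pos: [638.0, -38.3, 65.1]
ee_rot: [180.0, -0.2, 11.7]
force: [1.1, 0.3, -0.0]
gripper_width: 0.5
gripper_force: 0.0
```

```bash
python3 - <<'E'
from h import *
s=status.state();print(s['ee_pos'],s['force'])
f=grab('wrist','w3.png')
E
```

```text
[638.00565087 -38.32921406  65.10023193] [ 1.05789805  0.27438839 -0.01553851]
```

View pics/w3.png

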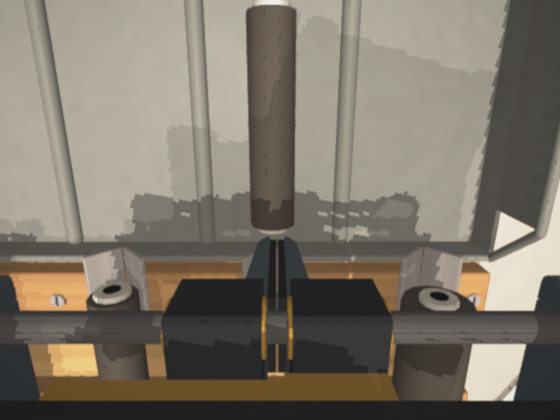

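Thin roller 1 lies in the tray at pixels (271,10)-(272,230). Next is the second one.

>>> apply_moves([
  [-1, -0.005, 0, 0.03, 0, 0, 0],
  [-1, -0.03, 0.007, 0.025, 0, 0, 0],
  [-1, -0.038, 0.009, 0, 0, 0, 0],
  [-1, -0.038, 0.009, 0, 0, 0, 0],
  [-1, -0.038, 0.009, 0, 0, 0, 0],
])

```text
time_s: 5.43
ee_pos: [485.0, -4.4, 120.5]
ee_rot: [180.0, -0.1, 11.7]
force: [0.0, 0.3, -0.7]
gripper_width: 0.1
gripper_force: 0.0
```

>>> apply_moves([
  [-1, -0.035, 0.01, 0, 0, 0, 0],
  [-1, -0.008, 0.003, -0.01, 0, 0, 0],
  [-1, 0, 0, -0.03, 0, 0, 0],
  [-1, 0, 0, -0.015, 0, 0, 0],
  [-1, 0, 0, 0, 0, 0, 0],
])

```text
time_s: 5.85
ee_pos: [440.9, 8.4, 63.0]
ee_rot: [-179.9, 0.3, 11.7]
force: [0.1, 0.5, 0.8]
gripper_width: 0.7
gripper_force: 0.0
```

```bash
python3 - <<'E'
from h import *
p=status.state()['ee_pos'];e=p[:2]-[549.5,29.8]
print(p,e@[.979,.203],e@[-.203,.979])
E
```

```text
[440.8990196    8.42303443  62.9967565 ] -110.65988381910724 1.117949731199072
```

>>> apply_moves([
  [-1, 0.018, 0.003, 0.002, 0, 0, 0],
  [-1, 0.01, 0.002, 0, 0, 0, 0],
  [-1, 0.01, 0.002, 0, 0, 0, 0],
  [-1, 0.01, 0.002, 0, 0, 0, 0],
  [-1, 0.01, 0.002, 0, 0, 0, 0],
])

```text
time_s: 6.27
ee_pos: [501.7, 19.4, 67.3]
ee_rot: [-180.0, 0.1, 11.7]
force: [-2.9, -0.9, 2.3]
gripper_width: 0.2
gripper_force: 1.8
```

>>> apply_moves([
  [-1, 0.0147, 0.003, 0, 0, 0, 0],
  [-1, 0.0147, 0.003, 0, 0, 0, 0],
  [-1, 0.0147, 0.003, 0, 0, 0, 0],
  [-1, 0.0147, 0.003, 0, 0, 0, 0],
  [-1, 0.0147, 0.003, 0, 0, 0, 0],
])

```text
time_s: 6.68
ee_pos: [575.6, 34.6, 67.0]
ee_rot: [-180.0, 0.1, 11.7]
force: [-1.8, -0.3, 2.1]
gripper_width: 0.1
gripper_force: 1.2
```

```bash
python3 - <<'E'
from h import *
s=status.state();p=s['ee_pos'];e=p[:2]-[549.5,29.8]
print(p,e@[.979,.203],e@[-.203,.979],s['force'])
f=grab('wrist'); rollers(f,'wrist','thin_roller_1',50.5,2)
E
```

```text
[575.60474585  34.61610417  67.04291296] 26.5342153313462 -0.5842974219506049 [-1.84399484 -0.2554912   2.10046392]
wrist thin_roller_1 0.72 mean [646.9  51.4] yaw 11.8 rect [641.4  50.2] [108.5  25.8]
wrist thin_roller_1 0.6 mean [680.  -13.9] yaw 12.2 rect [677.8 -14.3] [63.5 23.3]
```

>>> apply_moves([
  [-1, 0.0098, 0.0025, -0.002, 0, 0, 0],
  [-1, 0.0098, 0.002, 0, 0, 0, 0],
  [-1, 0.0098, 0.002, 0, 0, 0, 0],
  [-1, 0.0098, 0.002, 0, 0, 0, 0],
  [-1, 0.004, 0.001, 0, 0, 0, 0],
])

```text
time_s: 7.2
ee_pos: [620.5, 44.2, 65.1]
ee_rot: [180.0, -0.1, 11.7]
force: [0.3, 0.2, 0.8]
gripper_width: 0.8
gripper_force: 0.0
```

```bash
python3 - <<'E'
from h import *
s=status.state();p=s['ee_pos'];e=p[:2]-[549.5,29.8]
print(p,e@[.979,.203],e@[-.203,.979],s['force'])
f=grab('wrist','w4.png'); rollers(f,'wrist','thin_roller_1',16,2)
E
```

```text
[620.45717233  44.19637914  65.12087819] 72.38953667899366 -0.31025080499710234 [0.34262821 0.1945627  0.84411411]
wrist thin_roller_1 0.9 mean [709.  -21.8] yaw 11.8 rect [703.2 -23.1] [123.8  28.6]
wrist thin_roller_1 0.57 mean [692.4  61.4] yaw 11.9 rect [686.3  60.1] [123.1  25.8]
```

View pics/w4.png

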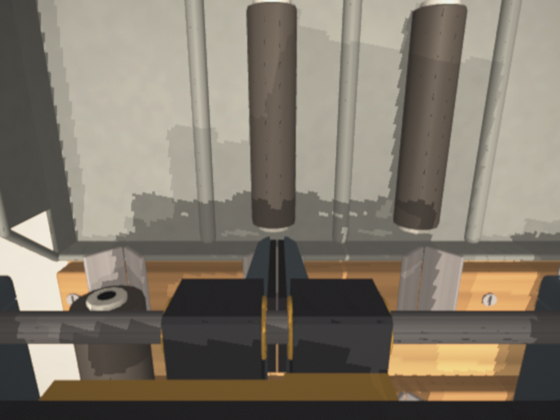

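Both thin rollers lie flat in the tray. Now the checked roller.

>>> apply_moves([
  [-1, -0.002, 0, 0.04, 0, 0, 0],
  [-1, -0.01, -0.015, 0.037, 0, 0, 0],
  [0, -0.018, -0.032, 0.015, 0, 0, -5],
  [1, -0.018, -0.032, 0.008, 0, 0, -5],
  [1, -0.018, -0.032, 0, 0, 0, -5],
])

```text
time_s: 7.72
ee_pos: [552.6, -68.1, 167.7]
ee_rot: [180.0, -0.3, -3.5]
force: [0.2, -0.5, 0.5]
gripper_width: 17.4
gripper_force: 0.0
```

>>> apply_moves([
  [1, -0.018, -0.032, 0, 0, 0, -5],
  [1, -0.018, -0.032, 0, 0, 0, -5],
  [1, -0.018, -0.032, 0, 0, 0, 0],
  [1, -0.018, -0.032, 0, 0, 0, 0],
  [1, -0.018, -0.032, 0, 0, 0, 0],
])

```text
time_s: 8.13
ee_pos: [460.8, -228.3, 165.2]
ee_rot: [180.0, -0.0, -13.3]
force: [1.4, 0.2, -0.1]
gripper_width: 50.7
gripper_force: 0.0
```

>>> apply_moves([
  [1, -0.018, -0.032, 0, 0, 0, 0],
  [1, -0.018, -0.032, 0, 0, 0, 0],
  [1, -0.018, -0.032, 0, 0, 0, 0],
  [1, -0.005, -0.015, 0, 0, 0, 0],
  [1, 0, 0, 0, 0, 0, 0],
])

```text
time_s: 8.55
ee_pos: [401.7, -340.9, 165.1]
ee_rot: [179.9, -0.0, -13.5]
force: [0.7, 0.2, -0.6]
gripper_width: 84.2
gripper_force: 0.0
```

```bash
python3 - <<'E'
from h import *
s=status.state();p=s['ee_pos'];print(p,s['ee_rot'],s['force'])
f=grab('wrist','w5.png'); rollers(f,'wrist','checked_roller',57.5,2); rollers(f,'wrist','stand',12,1)
E
```

```text
[ 401.69962122 -340.93405476  165.12028404] [ 1.79919793e+02 -2.13710587e-02 -1.35339092e+01] [ 0.7080554   0.22385944 -0.58447779]
wrist checked_roller 0.64 mean [ 467.9 -353.3] yaw -13.3 rect [ 463.8 -352.4] [ 36.2 123.5]
wrist stand 0.71 mean [ 463.  -353.4] yaw -23.8 rect [ 460.6 -351.7] [ 87.6 117.5]
```

View pics/w5.png

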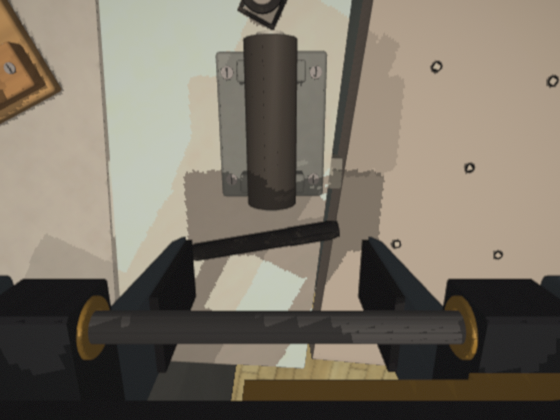

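The roller lies straight ahead of the open fingers, at columns 245-300 and rows 35-205. The marker is at row 240 and below the fingers' path.

>>> apply_moves([
  [1, 0.031, -0.006, 0, 0, 0, 0],
  [1, 0.028, -0.005, 0, 0, 0, 0],
  [1, 0.004, -0.001, -0.03, 0, 0, 0],
  [1, 0, 0, -0.035, 0, 0, 0],
  [1, 0, 0, -0.03, 0, 0, 0],
])

```text
time_s: 9.12
ee_pos: [467.6, -348.2, 68.7]
ee_rot: [-180.0, -0.0, -13.1]
force: [0.2, -0.2, -0.2]
gripper_width: 91.3
gripper_force: 0.0
```

>>> apply_moves([
  [1, 0, 0, -0.013, 0, 0, 0],
  [1, 0, 0, -0.004, 0, 0, 0],
  [1, 0, 0, 0, 0, 0, 0],
])

```text
time_s: 9.37
ee_pos: [466.4, -348.4, 52.0]
ee_rot: [-179.9, 0.1, -13.2]
force: [-0.8, 0.5, 0.5]
gripper_width: 91.4
gripper_force: 0.0
```

>>> apply_moves([
  [1, -0.002, -0.004, 0, 0, 0, 0],
  [0, 0, 0, 0, 0, 0, 0],
  [-0.2, 0, 0, 0, 0, 0, 0],
  [-0.6, 0, 0, 0, 0, 0, 0],
  [-0.8, 0, 0, 0, 0, 0, 0],
], newtons=20)

```text
time_s: 9.78
ee_pos: [464.6, -354.4, 53.8]
ee_rot: [180.0, -0.1, -13.3]
force: [-0.5, -0.2, -0.2]
gripper_width: 67.5
gripper_force: 0.0
```

>>> apply_moves([
  [-1, 0, 0, 0, 0, 0, 0],
  [-1, 0, 0, 0, 0, 0, 0],
  [-1, 0, 0, 0, 0, 0, 0],
  [-1, 0, 0, 0, 0, 0, 0],
])

```text
time_s: 10.12
ee_pos: [464.3, -354.1, 53.0]
ee_rot: [180.0, 0.0, -13.3]
force: [0.5, 0.2, -0.3]
gripper_width: 40.9
gripper_force: 0.0
```

>>> apply_moves([
  [-1, 0, 0, 0, 0, 0, 0],
  [-1, 0, 0, 0, 0, 0, 0],
  [-1, 0, 0, 0, 0, 0, 0],
])

```text
time_s: 10.37
ee_pos: [464.7, -352.2, 53.0]
ee_rot: [-179.8, 0.0, -13.4]
force: [2.2, 6.0, 2.1]
gripper_width: 36.1
gripper_force: 20.0
```

>>> apply_moves([
  [-1, 0, 0, 0.01, 0, 0, 0],
  [-1, 0, 0, 0.02, 0, 0, 0],
  [-1, 0, 0, 0.025, 0, 0, 0],
  [-1, 0, 0, 0.025, 0, 0, 0],
  [-1, 0, 0, 0.025, 0, 0, 0],
])

```text
time_s: 10.78
ee_pos: [463.9, -354.2, 159.2]
ee_rot: [180.0, 0.0, -13.3]
force: [-0.1, 0.1, -1.9]
gripper_width: 35.6
gripper_force: 20.0
```

```bash
python3 - <<'E'
from h import *
s=status.state();p=s['ee_pos'];print(p,s['ee_rot'],s['force'],s['gripper_width'])
f=grab('wrist','w6.png'); rollers(f,'wrist','checked_roller',p[2]+5,1)
E
```

```text
[ 463.9066723  -354.16700074  159.19848206] [ 1.79981327e+02  4.16180182e-02 -1.32840498e+01] [-0.08547641  0.05972808 -1.89099718] 35.5537587756404
wrist checked_roller 0.92 mean [ 477.6 -357.7] yaw -13.2 rect [ 467.7 -355.5] [ 36.4 113.7]
```

View pics/w6.png

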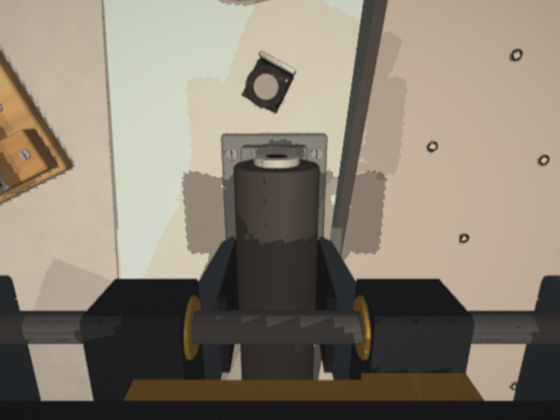

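The roller is held squarely and is clear of the stand. Carry it to groove 1.

>>> apply_moves([
  [-1, 0.01, 0.025, 0, 0, 0, 5],
  [-1, 0.011, 0.034, 0, 0, 0, 5],
  [-1, 0.011, 0.034, 0, 0, 0, 5],
  [-1, 0.011, 0.034, 0, 0, 0, 5],
  [-1, 0.011, 0.034, 0, 0, 0, 5],
])

```text
time_s: 11.3
ee_pos: [517.7, -191.6, 156.6]
ee_rot: [-179.9, 0.1, 11.9]
force: [0.1, 0.8, -1.9]
gripper_width: 35.6
gripper_force: 20.0
```

>>> apply_moves([
  [-1, 0.011, 0.034, 0, 0, 0, 0],
  [-1, 0.011, 0.034, 0, 0, 0, 0],
  [-1, 0.011, 0.034, 0, 0, 0, 0],
  [-1, 0.011, 0.03, 0, 0, 0, 0],
  [-1, 0.004, 0.009, 0, 0, 0, 0],
])

```text
time_s: 11.72
ee_pos: [566.7, -48.2, 156.6]
ee_rot: [-179.9, 0.1, 11.9]
force: [1.0, -0.3, -2.0]
gripper_width: 35.5
gripper_force: 20.0
```

>>> apply_moves([
  [-1, 0, 0, 0, 0, 0, 0],
  [-1, 0, 0, 0, 0, 0, 0],
])

```text
time_s: 11.88
ee_pos: [565.6, -52.4, 156.9]
ee_rot: [180.0, 0.1, 11.8]
force: [-0.3, -0.6, -2.3]
gripper_width: 35.5
gripper_force: 20.0
```

```bash
python3 - <<'E'
from h import *
s=status.state();p=s['ee_pos'];print(p,s['ee_rot'],s['force'],s['gripper_width'], np.array([566.5,-52.4])-p[:2])
E
```

```text
[565.60614108 -52.3687196  156.91220911] [1.79976767e+02 1.41514243e-01 1.17875264e+01] [-0.26389775 -0.56971268 -2.29937624] 35.503751852039606 [ 0.89385892 -0.0312804 ]
```

>>> apply_moves([
  [-1, 0.001, 0, -0.03, 0, 0, 0],
  [-1, 0, 0, -0.035, 0, 0, 0],
  [-1, 0, 0, -0.025, 0, 0, 0],
  [-1, 0, 0, -0.006, 0, 0, 0],
  [-1, 0, 0, 0, 0, 0, 0],
])

```text
time_s: 12.3
ee_pos: [565.3, -53.5, 60.0]
ee_rot: [-179.9, 0.3, 11.6]
force: [-0.0, -0.7, -1.3]
gripper_width: 35.7
gripper_force: 20.0
```

>>> apply_moves([
  [-1, 0, 0, -0.002, 0, 0, 0],
  [-1, 0, 0, -0.002, 0, 0, 0],
  [-1, 0, 0, -0.002, 0, 0, 0],
  [-1, 0, 0, -0.002, 0, 0, 0],
  [-1, 0, 0, 0, 0, 0, 0],
])

```text
time_s: 12.72
ee_pos: [567.7, -52.1, 54.5]
ee_rot: [180.0, -0.1, 11.7]
force: [-0.5, 0.3, -2.2]
gripper_width: 35.5
gripper_force: 20.0
```

>>> apply_moves([
  [-1, 0, 0, -0.001, 0, 0, 0],
  [-1, 0, 0, -0.001, 0, 0, 0],
  [-1, 0, 0, 0, 0, 0, 0],
])

```text
time_s: 12.97
ee_pos: [567.7, -51.5, 53.6]
ee_rot: [-180.0, -0.1, 11.7]
force: [-1.7, 3.5, 7.0]
gripper_width: 35.8
gripper_force: 20.0
```

>>> apply_moves([
  [-1, 0, 0, -0.001, 0, 0, 0],
  [-1, 0, 0, -0.001, 0, 0, 0],
  [-1, 0, 0, 0, 0, 0, 0],
])

```text
time_s: 13.22
ee_pos: [567.8, -50.8, 52.7]
ee_rot: [-179.9, -0.1, 11.7]
force: [-4.4, 4.5, 14.1]
gripper_width: 35.5
gripper_force: 20.0
```

It is seated, with 14 N of contact. I'll hold briefly, release with a partial opening, and rise.

>>> apply_moves([
  [-1, 0, 0, 0, 0, 0, 0],
  [-1, 0, 0, 0, 0, 0, 0],
  [-0.1, 0, 0, 0, 0, 0, 0],
  [0, 0, 0, 0, 0, 0, 0],
  [0.1, 0, 0, 0, 0, 0, 0],
])

```text
time_s: 13.63
ee_pos: [567.6, -52.2, 50.2]
ee_rot: [180.0, -0.0, 11.7]
force: [-0.6, -0.2, -0.7]
gripper_width: 48.7
gripper_force: 0.0
```

>>> apply_moves([
  [0.2, 0, 0, 0, 0, 0, 0],
  [0.2, 0, 0, 0, 0, 0, 0],
  [0.2, 0, 0, 0, 0, 0, 0],
])

```text
time_s: 13.88
ee_pos: [567.3, -52.2, 49.8]
ee_rot: [180.0, 0.0, 11.7]
force: [-0.4, 0.5, 0.4]
gripper_width: 54.6
gripper_force: 0.0
```

>>> apply_moves([
  [0.2, 0, 0, 0.01, 0, 0, 0],
  [0.2, 0, 0, 0.03, 0, 0, 0],
  [0.2, 0, 0, 0.04, 0, 0, 0],
  [0.2, -0.02, 0, 0.03, 0, 0, 0],
  [0.2, -0.035, 0, 0.015, 0, 0, 0],
])

```text
time_s: 14.3
ee_pos: [516.9, -52.6, 179.7]
ee_rot: [179.8, -0.6, 11.7]
force: [0.1, -0.4, 0.7]
gripper_width: 54.8
gripper_force: 0.0
```

>>> apply_moves([
  [0.2, -0.038, 0, 0.01, 0, 0, 0],
  [0.2, -0.038, 0, 0.01, 0, 0, 0],
  [0.2, -0.035, 0, 0, 0, 0, 0],
  [0.2, -0.01, 0, 0, 0, 0, 0],
  [0.2, 0, 0, 0, 0, 0, 0],
])

```text
time_s: 14.72
ee_pos: [389.0, -52.0, 195.8]
ee_rot: [180.0, -0.0, 11.7]
force: [0.9, -0.5, 0.1]
gripper_width: 54.9
gripper_force: 0.0
```

```bash
python3 - <<'E'
from h import *
s=status.state();p=s['ee_pos'];print(p,s['force'],s['gripper_width'])
f=grab('wrist','w7.png'); rollers(f,'wrist','checked_roller',57.5,4); rollers(f,'wrist','thin_roller_1',16,2)
f=grab('top'); rollers(f,'top','checked_roller',57.5,4); rollers(f,'top','thin_roller_1',16,2)
E
```

```text
[388.96953873 -52.01157006 195.80330866] [ 0.86314768 -0.52462735  0.11162105] 54.893098638628885
wrist checked_roller 0.95 mean [525.9 -59.5] yaw -62.8 rect [524.7 -59.8] [35.1 37.1]
top checked_roller 0.9 mean [577.9 -50.1] yaw 15.7 rect [577.  -49.9] [104.1  37.9]
top checked_roller 0.72 mean [ 584.3 -134.1] yaw 11.1 rect [ 584.2 -134.2] [119.7  34.5]
top thin_roller_1 0.82 mean [688.5  59.2] yaw 13.0 rect [688.4  59.3] [118.8  25. ]
top thin_roller_1 0.82 mean [706.3 -22.1] yaw 12.1 rect [706.2 -22.4] [123.1  30.3]
```

View pics/w7.png

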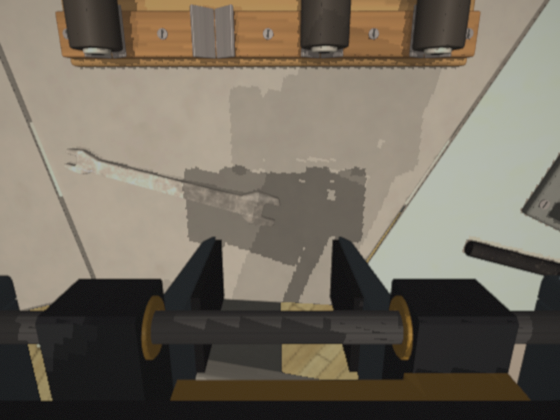

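The checked roller sits in groove 1 at pixel (325,25). Its near end is level with the good rollers' ends, which puts its middle at x ≈ 566 as intended. The gripper touches nothing, so I'll hand in.

```bash
python3 -c "
from workcell import env
print(env.job_done())"
```

```text
the job is handed in; nothing more can be done
None
```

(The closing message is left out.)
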